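# Register a tip box in the corner fence

### The job

Push the black box of pipette tips along the table into the blue corner fence until it is fully home, with its long side flat against the long rail and its short end flat against the short end stop. Only push it with the fingers: do not lift or tip it, and leave the other things on the table where they are. Then draw the hand clear.

Things in the scene. Friction and masses are not known exactly. Their poses are not given: they have to be found in the camera images.
- tip_box: Black pipette-tip box with clear lid, loose, 0.2-0.45 kg. Straight body 84 mm (its x) by 114 mm (its y), 50 mm high; lid on top 78 x 108 mm, to 62 mm. Origin: centre of its underside, z up. Starts on the fence's open side, at least 50 mm short of home along both fence axes, turned up to 0.35 rad from the fence's axes. Both ends alike.
- fence: Blue L-shaped fence fixed to the table, turned -0.2 to 0.35 rad. Origin: inner corner on the table, z up. Long rail's inner face is its plane x = 0, from the corner 200 mm along -y; short end stop's inner face is its plane y = 0, 80 mm along -x. Rails 36 mm high, 10 mm thick; low flanges with screws (8 mm high) behind them. The box goes on the x < 0, y < 0 side.
- home (a point): Unmarked point on the table where the centre of the box's underside lies when fully home: (-42, -57) mm in the fence frame, axes as the fence's.
- red_cap_bottle: Small white bottle with a red cap, 36 mm across, 64 mm high, loose; a bystander. Origin at the centre of its underside.
- blue_cap_bottle: White bottle with a blue cap, 47 mm across, 88 mm high, loose, behind the fence; a bystander. Origin at the centre of its underside.
- dish: Round clear dish with a lid, 60 mm across, 16 mm high, loose; a bystander. Origin at the centre of its underside.
- timer: Square white lab timer lying flat, 58 x 58 x 19 mm, loose; a bystander. Origin at the centre of its underside.
- tissue_pack: Flat blue packet, 88 x 62 x 13 mm, loose, at the right; a bystander. Origin at the centre of its underside.
Mind the look-alikes: they are no part of the job. Leave any red look-alike of the tip_box alone.

How it is judged:
At the end, for the whole second after the job is handed in: The box stands at rest flat on the table in the corner of the fence: gap of no more than 3.5 mm to the long rail and to the end stop, its sides parallel to the fence within 0.035 rad (x of tip_box in the frame of fence between -0.0455 and -0.039 m and y of tip_box in the frame of fence between -0.0605 and -0.054 m and angle between the x axis of tip_box and the x axis of fence, either way round below 0.035 rad and angle between tip_box's own z axis and vertical below 0.03 rad and height (world z) of tip_box below 0.004 m and linear speed of tip_box below 0.01 m/s); the robot touches nothing.
It fails at once if the box is lifted off the table (height (world z) of tip_box above 0.01 m).
It fails at once if the box is tipped (angle between tip_box's own z axis and vertical above 0.2 rad).
It fails at once if another thing on the table is disturbed (moved more than 15 mm) (distance of any of red_cap_bottle, blue_cap_bottle, dish, timer, tissue_pack from where it was at the start of the episode above 0.015 m).
It also fails if it takes over 45 s, if anything falls off the work surface, if the arm or the gripper's body presses on something with over 40 N, if the wrist force passes 120 N, or if a joint passes its speed limit or range.

### The arm

A 6-joint arm with a two-finger parallel gripper is mounted at the origin on the work surface; the furniture and walls round the work are solid. World frame = base frame: x ahead of the robot, y to its left, z up, the work surface at z = 0. Lengths are in m, angles in rad, forces in N, time in s.
With the tool pointing down it reaches from about 0.375 to 0.9 m from the base axis. Payload 3.1 kg.
Tool frame: the origin (TCP) lies midway between the tips of the shut fingers; the grasp point (between the pads) lies 19 mm behind it; z points along the fingers, y is the direction in which the jaws open and shut (so a half turn about z gives the same grasp; the last joint's range is limited). The gripper opens to 85 mm and grips with 20 to 120 N. Pads are 22 mm wide; open, the fingers measure 114 mm over their backs; the gripper's body (76 mm by 85 mm) begins 54 mm behind the grasp point. The pads swing forward as they close: fully open they stand 13 mm farther back than shut.
Start: joints at [1.052, 0.527, 1.433, -0, 1.181, -0.178], TCP at [0.209, 0.589, 0.231] pointing down, gripper open.
Joint ranges: [-3.08, 3.08], [-0.75, 2.2], [0.22, 2.44], [-1.43, 4.57], [0, 2.65], [-2.85, 2.85]. Speed limits (rad/s): [2.79, 2.79, 3.14, 3.14, 3.14, 3.14].

### API

Orientations are given as a unit quaternion [x, y, z, w].
In Python, from station import robot gives the robot as it stands.
- The arm moves only by the tool move_arm, never from a script. Its argument "steps" is one flat list of numbers, 6 for each row, row after row: the shift along the world's x, y, z as a fraction of full scale, then the turn, a rotation vector about the world's x, y, z as a fraction of full scale. A call has 1 to 20 rows; each row shifts and turns the pose as measured when the row begins; what a row does not reach is not made up. Full scale, the value 1, is 0.25 m for a shift and 0.5 rad for a turn. A row lasts 1/12 s, in which the tool goes at most 41.7 mm and 7.16 degrees, less where a joint would pass 70% of its speed; a pose out of reach is approached as far as the arm can. A call with a number of a shift or a turn outside -1 to 1 is refused whole. A call with a gripper value outside its range is refused whole. "hand" is the closure, from -1 (fully open) to 1 (shut), set as the call begins (left out, the last holds). The fingers move at their own pace and stop on an object; "force" is the grip in N (left out, the last holds). Time passes only in rows, so rows that do not move let the fingers close. It gives the time, the measured TCP pose, the force and the opening at its end, in the units of the state.
- robot.get_obs(): the state, without advancing time (a new reading comes with each control period).
- robot.camera(name): name is "scene" or "side" or "wrist"; returns a dict with "color" (384x512x3 uint8, blue, green, red), "vertical_fov" (degrees; the focal length in pixels is half the picture's height over the tangent of half this angle, whatever the lens; pixels are square), "cx", "cy" (the principal point, pixels), "extrinsics" (4x4, takes a point from camera to world coordinates). Camera axes: x right, y down, z forward; pixel columns grow to the right and rows downward; lengths in m; the calibration is good to about 2 mm. A picture is of the moment at which its call begins. There is no depth.
- robot.sign_off(): hands the job in, once; it reports no verdict.
The state is a dict: "time_s": time; "qpos": joint angles; "qvel": joint speeds; "effort": joint torques, N m; "tcp_pos": TCP position; "tool_rot": TCP orientation; "contact_force": force on the tool from outside, world axes, zero at the start; "torque": the same for the moment, N m; "grip_width": finger opening in m.
Only numpy, scipy, OpenCV 4.12 (cv2) and the standard library are available. Lean on these libraries where they do the work, as an engineer would, in place of code of your own. Each camera call takes 0.05 s, during which the arm holds its last target.

## Working session

There is one attempt and no reset: what is moved stays moved. The work goes in short steps, Python scripts to look and compute and a tool call to move; the robot and the scene stay as the last step left them, time stands still between calls to the robot, and variables do not carry over. Pictures are saved under pics/ and viewed, and the job is handed in when it is done.

Besides the shell and the picture viewer there is one more tool, called after "Request:" by a JSON object that holds its "fn" and its "kwargs", one argument or row to a line. move_arm: Moves the arm, as the interface text tells. Shift numbers are shares of 0.25 m and turn numbers shares of 0.5 rad, none past 1 either way. Its arguments: {"type":"object","properties":{"steps":{"type":"array","items":{"type":"number"}},"hand":{"type":"number"},"force":{"type":"number"}},"required":["steps"]}

```bash
mkdir -p pics
cat > h.py <<'E'
from station import robot
import numpy as np, cv2
def snap(n,f):
    c=robot.camera(n); cv2.imwrite(f,c['color']); np.savez(f[:-4]+'.npz',**{k:np.array(c[k]) for k in c}); return c
def K(c):
    h,w=c['color'].shape[:2]; f=h/2/np.tan(np.radians(float(c['vertical_fov']))/2); return f
def ray(c,uv,z):
    f=K(c); E=np.array(c['extrinsics']); uv=np.atleast_2d(np.array(uv,float))
    d=np.c_[(uv[:,0]-c['cx'])/f,(uv[:,1]-c['cy'])/f,np.ones(len(uv))]@E[:3,:3].T
    o=E[:3,3]; return o+d*((z-o[2])/d[:,2])[:,None]
def proj(c,P):
    f=K(c); E=np.array(c['extrinsics']); p=(np.atleast_2d(P)-E[:3,3])@E[:3,:3]
    return np.c_[p[:,0]/p[:,2]*f+c['cx'],p[:,1]/p[:,2]*f+c['cy']]
E
python3 - <<'E'
from h import *
for n in ['scene','side','wrist']:
    c=snap(n,f'pics/{n}0.png'); print(n,K(c),c['extrinsics'])
o=robot.get_obs(); print(o)
E
```

```text
scene 451.7459850411588 [[ 0.44786604 -0.48612598  0.75039826 -0.46995991]
 [-0.89399922 -0.25612196  0.36765057 -0.35276014]
 [ 0.01346898 -0.83551366 -0.54930457  0.82252624]
 [ 0.          0.          0.          1.        ]]
side 440.006361734097 [[ 0.99056912  0.11202668 -0.07888497  0.66407493]
 [ 0.13694101 -0.82826804  0.5433408  -0.50048557]
 [-0.00446923 -0.5490192  -0.83579779  1.07227136]
 [ 0.          0.          0.          1.        ]]
wrist 286.7303238398262 [[ 0.33453944  0.90847766  0.2505029   0.14529439]
 [ 0.94237845 -0.32179875 -0.09147914  0.61056907]
 [-0.00249524  0.26667191 -0.96378414  0.3728202 ]
 [ 0.          0.          0.          1.        ]]
{'time_s': 0.15, 'qpos': array([ 1.05148412e+00,  5.28287422e-01,  1.43361565e+00,  3.77169964e-05,
        1.18143811e+00, -1.78525448e-01]), 'qvel': array([-0.0020426 , -0.00353748, -0.00431536, -0.00016592,  0.00083065,
        0.00049172]), 'effort': array([ 6.21015915e-04, -4.42740619e+01, -1.78275973e+01, -2.97375409e-04,
        5.61853856e-03,  1.32558182e-05]), 'tcp_pos': array([0.20858675, 0.58856962, 0.23053462]), 'tool_rot': array([ 1.69577049e-01,  9.85516545e-01, -8.15618361e-04, -3.15284055e-04]), 'contact_force': array([ 1.28708061, -0.27740039,  0.27410405]), 'torque': array([0.00544987, 0.00739565, 0.00526432]), 'grip_width': 0.08563178015457844}
```

View pics/scene0.png

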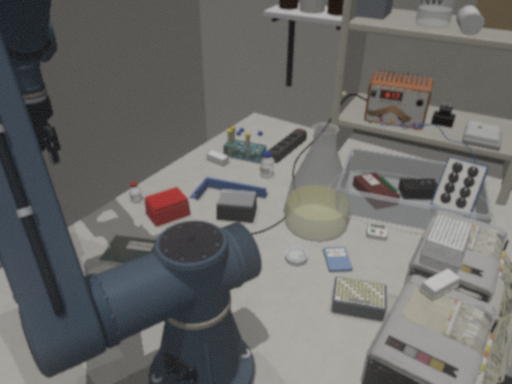

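View pics/side0.png

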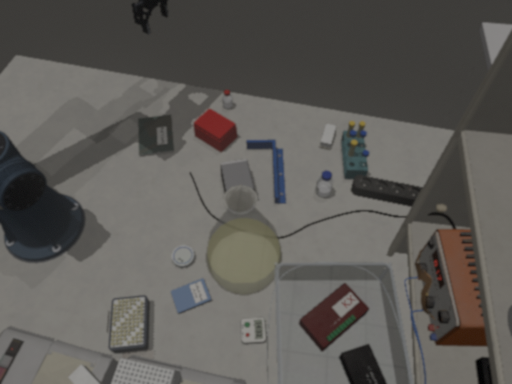

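View pics/wrist0.png

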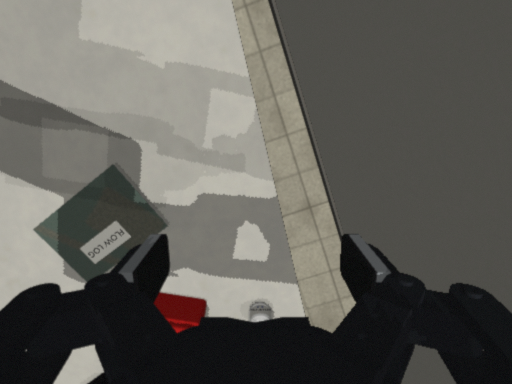

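Candidates for tip_box: the dark grey box with a lid at side (238,178) / scene (237,205), the tip rack at side (128,322), and the red look-alike at side (215,130). The first is on the fence's open side and close to it, so I'll confirm it in an enlarged crop.

Run:
```python
import cv2,numpy as np
a=cv2.imread('pics/side0.png')[85:300,180:350]; b=cv2.imread('pics/scene0.png')[140:260,120:360]
a=cv2.resize(a,None,fx=2.75,fy=2.75,interpolation=cv2.INTER_CUBIC); b=cv2.resize(b,None,fx=3.3,fy=3.3,interpolation=cv2.INTER_CUBIC)
cv2.imwrite('pics/ca.png',a);cv2.imwrite('pics/cb.png',b)
```

```text
(no output)
```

View pics/ca.png

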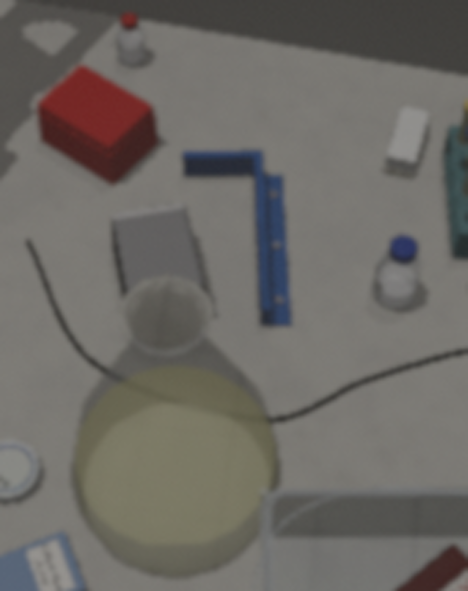

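View pics/cb.png

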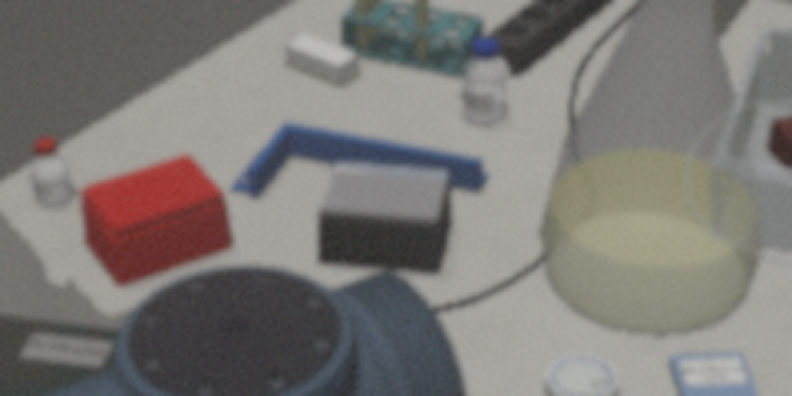

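Run:
```python
import cv2,numpy as np
def crop(n,x,y,w,h,s,o):
    a=cv2.imread(n)[y:y+h,x:x+w]; a=cv2.convertScaleAbs(a,alpha=1.6)
    a=cv2.resize(a,None,fx=s,fy=s,interpolation=cv2.INTER_CUBIC)
    for i in range(0,w,10):
        cv2.putText(a,str(x+i),(i*s,8),0,.3,(0,0,255)); cv2.line(a,(i*s,10),(i*s,16),(0,0,255))
    for i in range(0,h,10): cv2.putText(a,str(y+i),(0,i*s+4),0,.3,(0,0,255))
    cv2.imwrite(o,a)
crop('pics/side0.png',215,130,80,85,7,'pics/d.png')
crop('pics/scene0.png',188,170,84,60,9,'pics/e.png')
```

```text
(no output)
```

View pics/d.png

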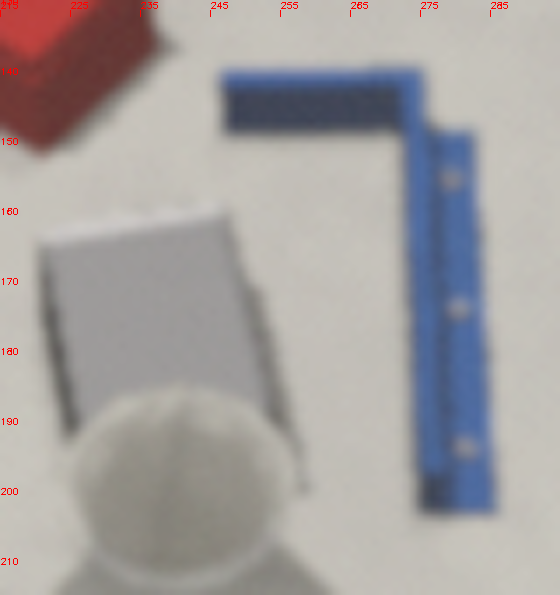

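View pics/e.png

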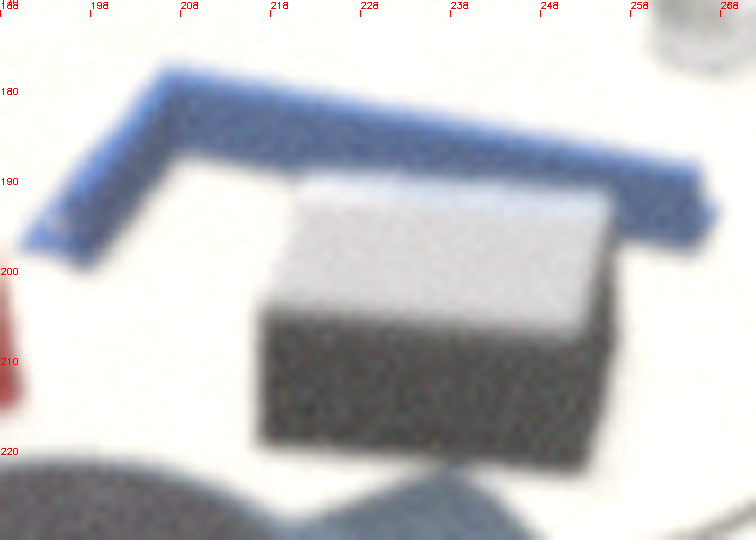

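Run:
```python
from h import *
s=dict(np.load('pics/side0.npz'));c=dict(np.load('pics/scene0.npz'))
def pr(t,cam,uv,z): print(t,np.round(ray(cam,uv,z)[:,:2],4).tolist())
pr('side rail top inner',s,[(272.3,143),(274.9,197.5)],.036)
pr('side stop top inner',s,[(247,142.5),(272.3,142)],.036)
pr('side stop bottom',s,[(247,148.7),(272.5,148.7)],0)
pr('scene corner bottom, stop end, rail end',c,[(208.5,186.8),(198,200),(265,197.5)],0)
pr('scene box bottom near L,R',c,[(217,219.8),(252.5,222.5)],0)
pr('scene lid FL FR NR NL',c,[(221.5,190),(256,191.5),(252,207),(217,204)],.06)
pr('side lid FL FR',s,[(221,165),(247,160)],.06)
pr('side box bottom',s,[(258.5,200)],0)
pr('redbottle side,scene',s,[(228,107)],0);pr('',c,[(136.5,201)],0)
pr('red box side near corner',s,[(221,151)],0);pr('red scene',c,[(158,224),(189,214)],0)
pr('flask base scene',c,[(317,237),(286,213),(349,213)],0); pr('flask side',s,[(243,293),(207,258),(280,258)],0)
pr('dish',s,[(183,257)],.016)
```

```text
side rail top inner [[0.5915, 0.3535], [0.6216, 0.1597]]
side stop top inner [[0.5151, 0.3452], [0.5911, 0.3574]]
side stop bottom [[0.5136, 0.35], [0.5923, 0.3606]]
scene corner bottom, stop end, rail end [[0.5981, 0.3581], [0.516, 0.3464], [0.6289, 0.1624]]
scene box bottom near L,R [[0.4537, 0.2381], [0.4915, 0.1371]]
scene lid FL FR NR NL [[0.5234, 0.2613], [0.5654, 0.1636], [0.4867, 0.1368], [0.4525, 0.2348]]
side lid FL FR [[0.457, 0.2334], [0.5282, 0.2612]]
side box bottom [[0.5743, 0.1678]]
redbottle side,scene [[0.4245, 0.5174]]
 [[0.4203, 0.5162]]
red box side near corner [[0.435, 0.3302]]
red scene [[0.3549, 0.3823], [0.4393, 0.3293]]
flask base scene [[0.5165, -0.0588], [0.5824, 0.0676], [0.6732, -0.1057]]
flask side [[0.5726, -0.113], [0.4633, -0.0306], [0.6551, -0.0045]]
dish [[0.4034, -0.0433]]
```

The enlarged crops confirm the dark box with the clear lid on the fence's open side. It is at about (0.510, 0.202), yaw 0.37. The fence corner is at about (0.594, 0.358), yaw 0.15. The red one is the look-alike, and the big flask stays at y < 0.08.

Plan:
1. Push along fence +x with two half-open fingers, which also squares the box up.
2. Push along fence +y.

First I move above the start of the x push.

Request:
{"fn": "move_arm", "kwargs": {
  "steps": [0.074, -0.133, 0, 0, 0, 0.082, 0.074, -0.133, 0, 0, 0, 0.082, 0.074, -0.133, 0, 0, 0, 0.082, 0.074, -0.133, 0, 0, 0, 0.082, 0.074, -0.133, 0, 0, 0, 0.082, 0.074, -0.133, 0, 0, 0, 0.082, 0.074, -0.133, 0, 0, 0, 0.082, 0.074, -0.133, 0, 0, 0, 0.082, 0.074, -0.133, 0, 0, 0, 0.082, 0.074, -0.133, 0, 0, 0, 0.082, 0.074, -0.133, 0, 0, 0, 0.082, 0.074, -0.133, 0, 0, 0, 0.082, 0, 0, 0, 0, 0, 0],
  "hand": 0,
  "force": 40
}}

```text
time_s: 1.23
tcp_pos: [0.435, 0.1731, 0.2283]
tool_rot: [-0.093, 0.996, -0.0, 0.0]
contact_force: [-0.1, 0.9, 0.0]
grip_width: 0.0428
```

Run:
```python
from h import *
c=snap('wrist','pics/w1.png');print(c['extrinsics'])
```

```text
[[-0.18474276  0.94706825  0.26254873  0.36887159]
 [ 0.98278583  0.17842504  0.04792206  0.15995912]
 [-0.00145981  0.26688242 -0.96372799  0.37070571]
 [ 0.          0.          0.          1.        ]]
```

View pics/w1.png

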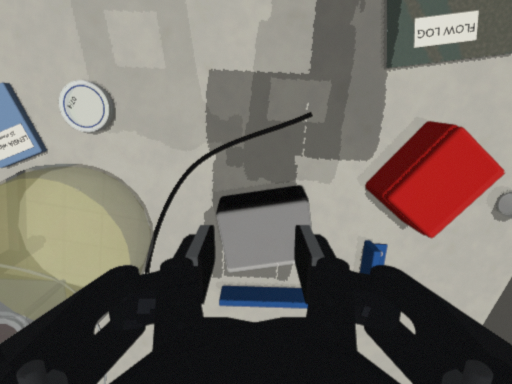

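Run:
```python
from h import *
w=dict(np.load('pics/w1.npz'))
print(ray(w,[(218,198),(304,186.5)],0)); print('lid',ray(w,[(226,270)],.062)); print('rail',ray(w,[(220,303),(304,306)],.036),ray(w,[(220,289),(304,290)],.0)); print('stop end',ray(w,[(361,270),(365,241)],0),)
import cv2
a=cv2.imread('pics/w1.png')[170:320,190:400]; cv2.imwrite('pics/w1c.png',cv2.resize(cv2.convertScaleAbs(a,alpha=1.5),None,fx=3.7,fy=3.7,interpolation=2))
```

```text
[[0.49107938 0.13239727 0.        ]
 [0.45384885 0.2430297  0.        ]]
lid [[0.5591595  0.16037367 0.062     ]]
rail [[0.62662898 0.16041287 0.036     ]
 [0.61003934 0.27381737 0.036     ]] [[0.63039172 0.15674494 0.        ]
 [0.60889339 0.27966389 0.        ]]
stop end [[0.56093262 0.35339004 0.        ]
 [0.51546533 0.34593183 0.        ]]
```

View pics/w1c.png

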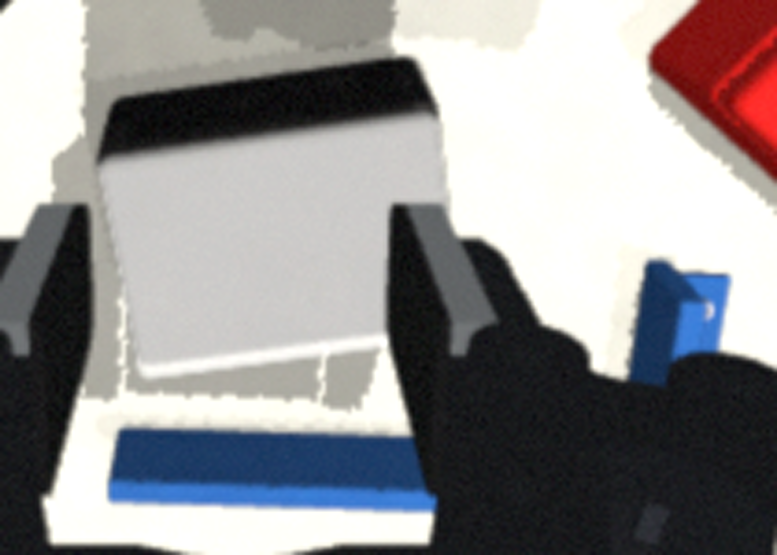

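Request:
{"fn": "move_arm", "kwargs": {
  "steps": [-0.012, 0.04, -0.06, 0, 0, -0.03, 0, 0.032, -0.14, 0, 0, -0.02, 0, 0, -0.14, 0, 0, 0, 0, 0, -0.14, 0, 0, 0, 0, 0, -0.14, 0, 0, 0, 0, 0, -0.12, 0, 0, 0, 0, 0, -0.06, 0, 0, 0, 0, 0, 0, 0, 0, 0]
}}

```text
time_s: 1.95
tcp_pos: [0.4292, 0.1999, 0.0235]
tool_rot: [-0.078, 0.997, 0.002, 0.004]
contact_force: [-0.2, -0.0, -0.9]
grip_width: 0.0427
```

Request:
{"fn": "move_arm", "kwargs": {
  "steps": [0, -0.02, -0.034, 0, 0, 0, 0.024, -0.004, 0, 0, 0, 0, 0.024, 0.004, 0, 0, 0, 0, 0.024, 0.004, 0, 0, 0, 0, 0.024, 0.004, 0, 0, 0, 0, 0.024, 0.004, 0, 0, 0, 0, 0.024, 0.004, 0, 0, 0, 0, 0.024, 0.004, 0, 0, 0, 0, 0.024, 0.004, 0, 0, 0, 0]
}}

```text
time_s: 2.7
tcp_pos: [0.4797, 0.2059, 0.0196]
tool_rot: [-0.08, 0.997, 0.003, 0.004]
contact_force: [-1.8, 0.1, -0.7]
grip_width: 0.0426
```

Run:
```python
from h import *
snap('scene','pics/s2.png'); c=snap('wrist','pics/w2.png')
a=c['color'][120:340,150:420]
cv2.imwrite('pics/w2c.png',cv2.resize(cv2.convertScaleAbs(a,alpha=1.5),None,fx=2.5,fy=2.5,interpolation=2))
```

```text
(no output)
```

View pics/w2c.png

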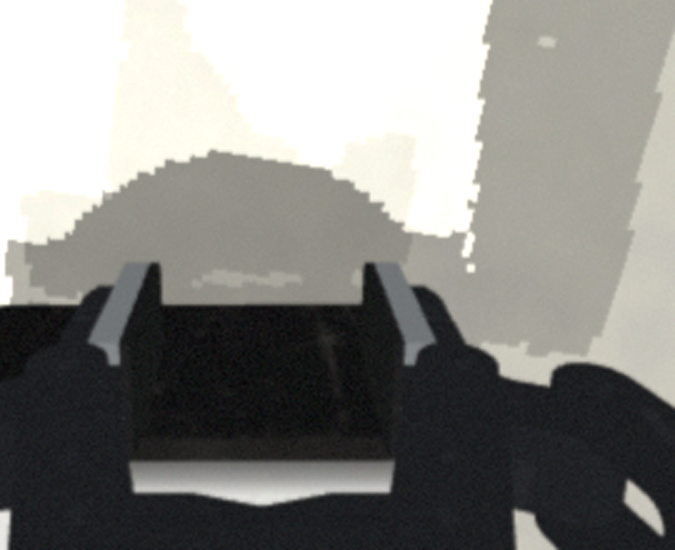

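View pics/s2.png

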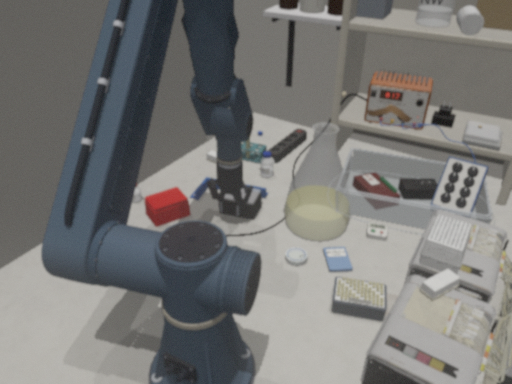

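Request:
{"fn": "move_arm", "kwargs": {
  "steps": [0.024, 0.004, 0, 0, 0, 0, 0.024, 0.004, 0, 0, 0, 0, 0.024, 0.004, 0, 0, 0, 0, 0.024, 0.004, 0, 0, 0, 0, 0.024, 0.004, 0, 0, 0, 0, 0.02, 0.003, 0, 0, 0, 0]
}}

```text
time_s: 3.3
tcp_pos: [0.5141, 0.2113, 0.0191]
tool_rot: [-0.08, 0.997, 0.002, 0.001]
contact_force: [-1.4, 0.0, 1.2]
grip_width: 0.043
```

```bash
cat > v.py <<'E'
import sys; from h import *
t=sys.argv[1]
for n,(x,y,w,h) in dict(side=(200,120,110,100),scene=(180,160,110,80)).items():
    c=snap(n,f'pics/{n}{t}.png'); a=cv2.convertScaleAbs(c['color'][y:y+h,x:x+w],alpha=1.6); s=6
    a=cv2.resize(a,None,fx=s,fy=s,interpolation=2)
    for i in range(0,w,10): cv2.putText(a,str(x+i),(i*s,8),0,.3,(0,0,255))
    for i in range(0,h,10): cv2.putText(a,str(y+i),(0,i*s+4),0,.3,(0,0,255))
    cv2.imwrite(f'pics/{n}{t}c.png',a)
E
python3 v.py 3
```

```text
(no output)
```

View pics/side3c.png

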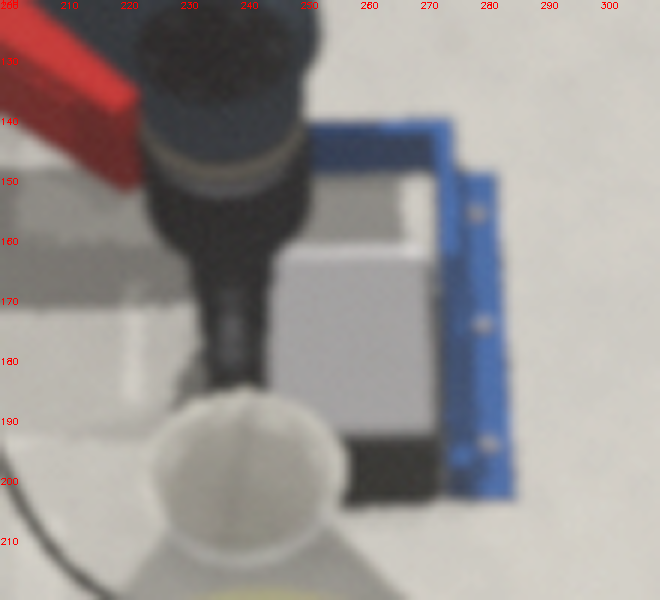

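View pics/scene3c.png

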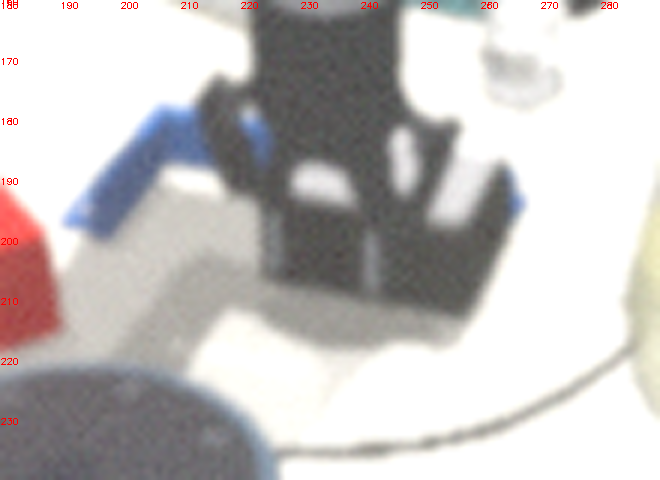

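Request:
{"fn": "move_arm", "kwargs": {
  "steps": [0.014, 0.002, 0, 0, 0, 0, 0.014, 0.002, 0, 0, 0, 0, 0.012, 0.002, 0, 0, 0, 0]
}}

```text
time_s: 3.65
tcp_pos: [0.516, 0.2117, 0.0184]
tool_rot: [-0.079, 0.997, 0.002, -0.009]
contact_force: [-5.5, -1.2, 2.9]
grip_width: 0.0424
```

```bash
python3 v.py 4
```

```text
(no output)
```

View pics/side4c.png

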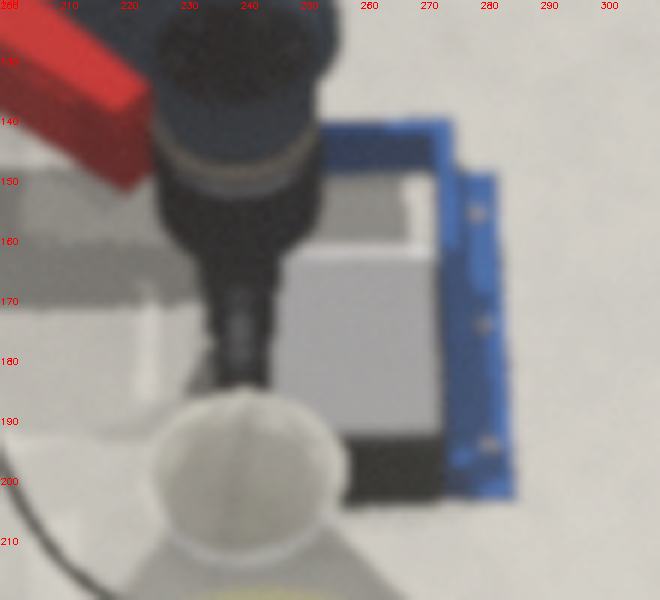

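Request:
{"fn": "move_arm", "kwargs": {
  "steps": [-0.06, -0.01, 0, 0, 0, 0, -0.06, -0.01, 0.04, 0, 0, 0, 0, 0, 0.16, 0, 0, 0, 0, 0, 0.16, 0, 0, 0, 0, 0, 0.16, 0, 0, 0, 0, 0, 0.1, 0, 0, -0.24, 0.03, -0.03, 0, 0, 0, -0.24, 0.03, -0.03, 0, 0, 0, -0.24, 0.04, -0.03, 0, 0, 0, -0.24, 0.04, -0.03, 0, 0, 0, -0.24, 0.04, -0.03, 0, 0, 0, -0.24, 0.04, -0.03, 0, 0, 0, -0.24, 0.04, -0.03, 0, 0, 0, -0.24, 0.04, -0.03, 0, 0, 0, -0.24, 0.04, -0.03, 0, 0, 0, -0.24, 0.04, -0.03, 0, 0, 0, -0.24, 0, 0, 0, 0, 0, -0.24, 0, 0, 0, 0, 0, -0.24, 0, 0, 0, 0, 0, 0],
  "hand": 0.3
}}

```text
time_s: 5.33
tcp_pos: [0.5965, 0.1275, 0.185]
tool_rot: [0.669, 0.743, 0.01, 0.012]
contact_force: [-0.8, 0.9, 1.3]
grip_width: 0.0299
```

```bash
python3 v.py 5;  python3 - <<'E'
from h import *
print(robot.get_obs()['tool_rot'])
snap('wrist','pics/w5.png')
E
```

```text
[0.66718406 0.74472783 0.01008556 0.01200758]
```

View pics/side5c.png

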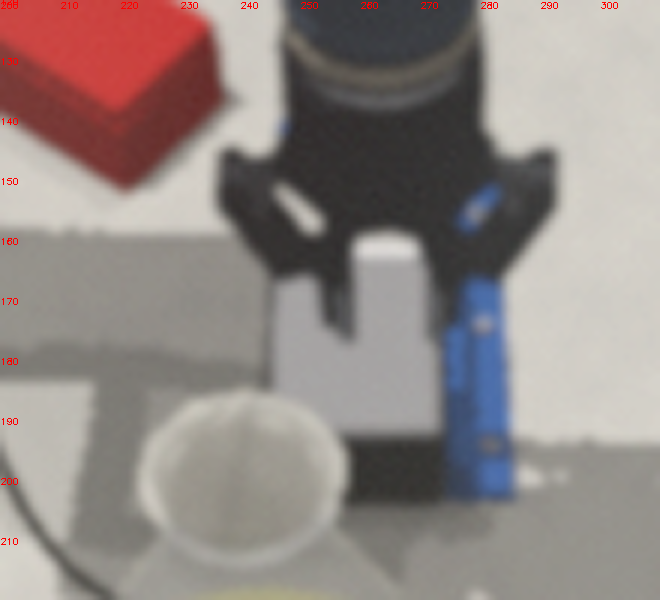

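View pics/w5.png

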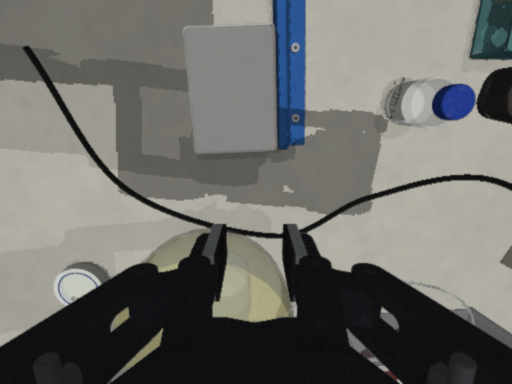

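View pics/scene5c.png

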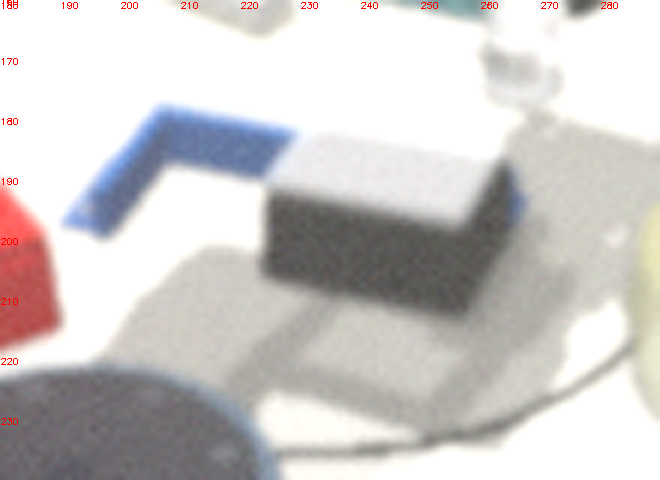

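Run:
```python
from h import *
from scipy.spatial.transform import Rotation as R
w=dict(np.load('pics/w5.npz')); o=robot.get_obs()
print('lid near',ray(w,[(197,153),(276,151)],.062),'far',ray(w,[(187,28),(274,25)],.062)); print('rail end',ray(w,[(279,149)],0.036))
s=dict(np.load('pics/side5.npz'));print(ray(s,[(272.5,203)],0))
Rt=R.from_quat(o['tool_rot']).as_matrix();print(Rt)
t=np.array([[.0,.0,.0]]);yaw=.16
y=np.array([np.cos(yaw),np.sin(yaw),0]);z=np.array([0,0,-1]);x=np.cross(y,z)
D=np.c_[x,y,z]@Rt.T; print(R.from_matrix(D).as_rotvec()/.5,o['tcp_pos'])
```

```text
lid near [[0.5442519  0.1499933  0.062     ]
 [0.61663517 0.15948022 0.062     ]] far [[0.53036761 0.25239281 0.062     ]
 [0.60141927 0.26298386 0.062     ]]
rail end [[0.62258833 0.15840451 0.036     ]]
[[0.61543952 0.16312848 0.        ]]
[[-1.09384672e-01  9.93520213e-01  3.08639025e-02]
 [ 9.93990126e-01  1.09465701e-01 -9.42922827e-04]
 [-4.31535161e-03  3.05752730e-02 -9.99523152e-01]]
[0.00033215 0.06177205 0.10065   ] [0.59558755 0.12788294 0.18488886]
```

Request:
{"fn": "move_arm", "kwargs": {
  "steps": [-0.032, -0.005, 0, 0, 0.03, 0.035, -0.032, -0.005, 0, 0, 0.03, 0.035, 0, 0, -0.14, 0, 0, 0, 0, 0, -0.14, 0, 0, 0, 0, 0, -0.14, 0, 0, 0, 0, 0, -0.14, 0, 0, 0, 0, 0, -0.1, 0, 0, 0, 0, 0, -0.02, 0, 0, 0, 0, 0, 0, 0, 0, 0]
}}

```text
time_s: 6.23
tcp_pos: [0.5763, 0.126, 0.0139]
tool_rot: [0.645, 0.764, 0.001, 0.001]
contact_force: [0.3, 0.5, -0.3]
grip_width: 0.0299
```

Run:
```python
from h import *
from scipy.spatial.transform import Rotation as R
snap('wrist','pics/w6.png')
o=robot.get_obs();print(R.from_quat(o['tool_rot']).as_matrix().round(3),o['tcp_pos'])
```

```text
[[-0.167  0.986  0.004]
 [ 0.986  0.167  0.   ]
 [-0.001  0.004 -1.   ]] [0.57628854 0.12606454 0.01452729]
```

View pics/w6.png

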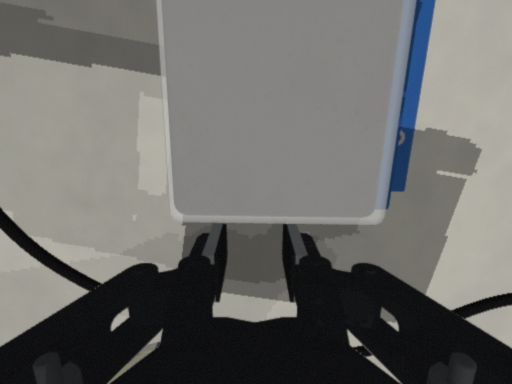

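Request:
{"fn": "move_arm", "kwargs": {
  "steps": [0.022, 0.004, 0, 0, 0, -0.04, -0.003, 0.024, 0, 0, 0, 0, -0.003, 0.024, 0, 0, 0, 0, -0.003, 0.024, 0, 0, 0, 0, -0.003, 0.024, 0, 0, 0, 0, -0.003, 0.024, 0, 0, 0, 0, -0.003, 0.024, 0, 0, 0, 0, -0.003, 0.024, 0, 0, 0, 0, -0.003, 0.024, 0, 0, 0, 0, -0.003, 0.024, 0, 0, 0, 0]
}}

```text
time_s: 7.12
tcp_pos: [0.5798, 0.1863, 0.0236]
tool_rot: [0.653, 0.758, 0.006, 0.007]
contact_force: [0.4, 0.3, -1.1]
grip_width: 0.0304
```

```bash
python3 v.py 7
python3 - <<'E'
from h import *
snap('wrist','pics/w7.png')
E
```

```text
(no output)
```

View pics/w7.png

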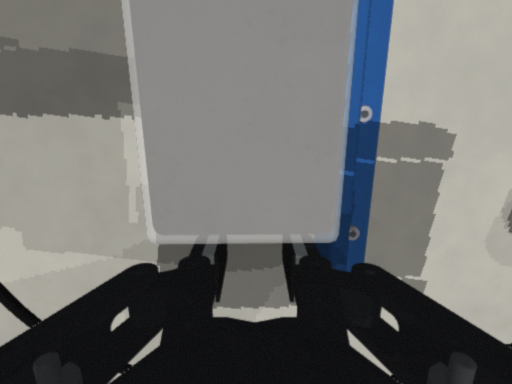

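View pics/scene7c.png

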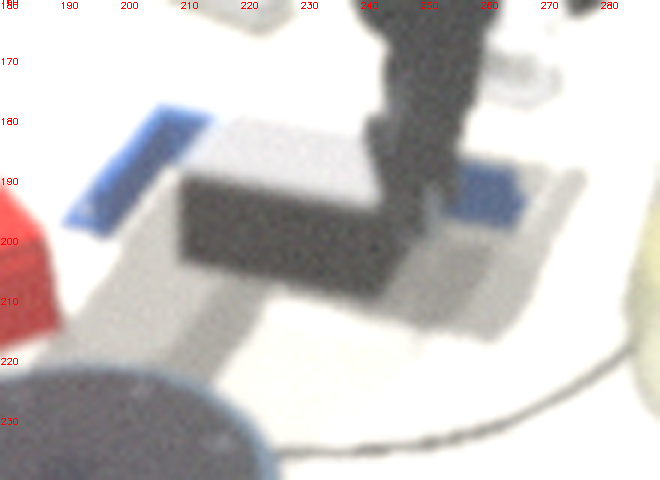

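Request:
{"fn": "move_arm", "kwargs": {
  "steps": [-0.003, 0.024, -0.012, 0, 0, 0, -0.003, 0.024, -0.012, 0, 0, 0, -0.003, 0.024, -0.008, 0, 0, 0, -0.003, 0.024, -0.006, 0, 0, 0, -0.003, 0.02, -0.004, 0, 0, 0]
}}

```text
time_s: 7.68
tcp_pos: [0.5774, 0.2147, 0.013]
tool_rot: [0.653, 0.757, 0.006, 0.008]
contact_force: [0.5, -2.7, 1.9]
grip_width: 0.0295
```

```bash
python3 v.py 8
python3 - <<'E'
from h import *
snap('wrist','pics/w8.png')
E
```

```text
(no output)
```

View pics/w8.png

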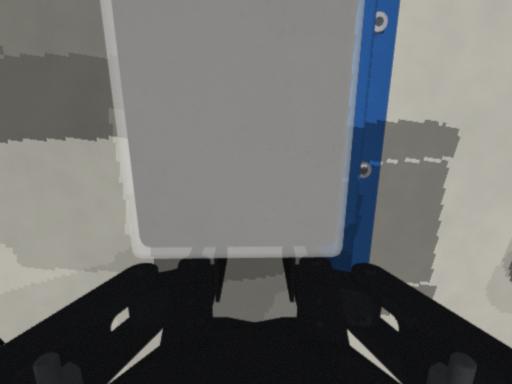

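View pics/scene8c.png

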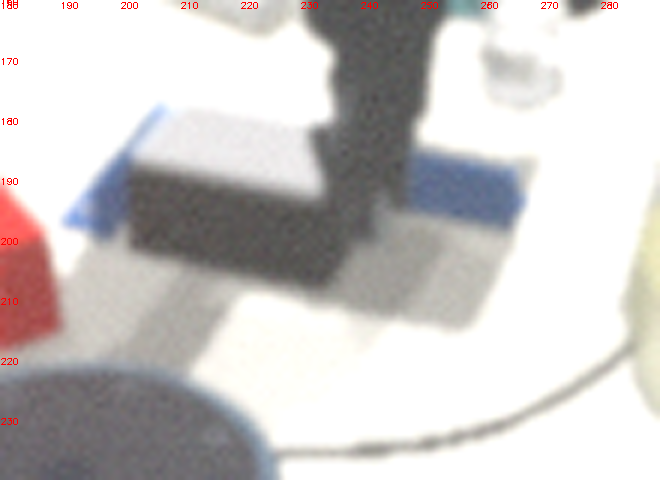

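Roughly 8 mm is left to the stop, so I continue gently.

Request:
{"fn": "move_arm", "kwargs": {
  "steps": [-0.003, 0.016, 0, 0, 0, 0, -0.003, 0.016, 0, 0, 0, 0, -0.002, 0.014, 0, 0, 0, 0, -0.002, 0.014, 0, 0, 0, 0]
}}

```text
time_s: 8.17
tcp_pos: [0.5758, 0.2263, 0.0131]
tool_rot: [0.651, 0.759, 0.003, 0.011]
contact_force: [4.2, -26.3, 1.8]
grip_width: 0.03
```

```bash
python3 v.py 9
```

```text
(no output)
```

View pics/scene9c.png

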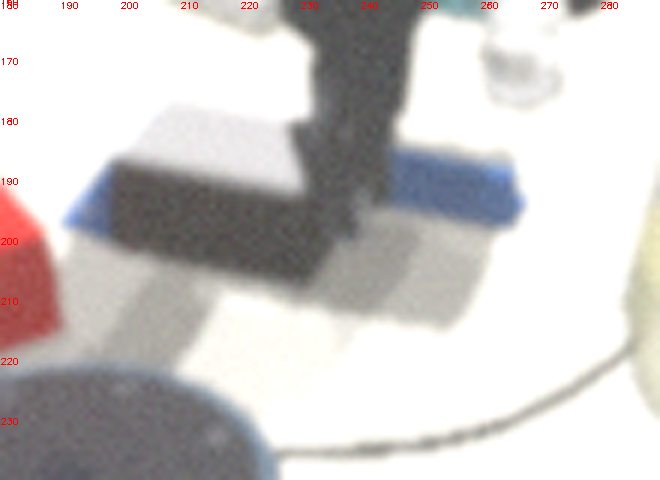

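26 N along −y shows it is seated on the stop. I back off along −y, rise, and inspect.

Request:
{"fn": "move_arm", "kwargs": {
  "steps": [0.004, -0.03, 0, 0, 0, 0, 0.008, -0.06, 0, 0, 0, 0, 0.008, -0.06, 0.02, 0, 0, 0, 0, 0, 0.16, 0, 0, 0, 0, 0, 0.16, 0, 0, 0, 0, 0, 0.16, 0, 0, 0, 0, 0, 0.16, 0, 0, 0, 0, -0.12, 0.1, 0, 0, 0, 0, 0, 0, 0, 0, 0]
}}

```text
time_s: 9.02
tcp_pos: [0.5761, 0.1578, 0.2056]
tool_rot: [0.653, 0.757, 0.001, 0.005]
contact_force: [0.6, -0.5, -0.6]
grip_width: 0.0296
```

```bash
python3 v.py 10
python3 - <<'E'
from h import *
snap('wrist','pics/w10.png')
E
```

```text
(no output)
```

View pics/w10.png

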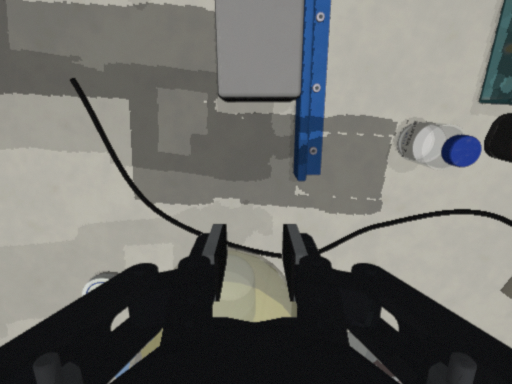

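View pics/scene10c.png

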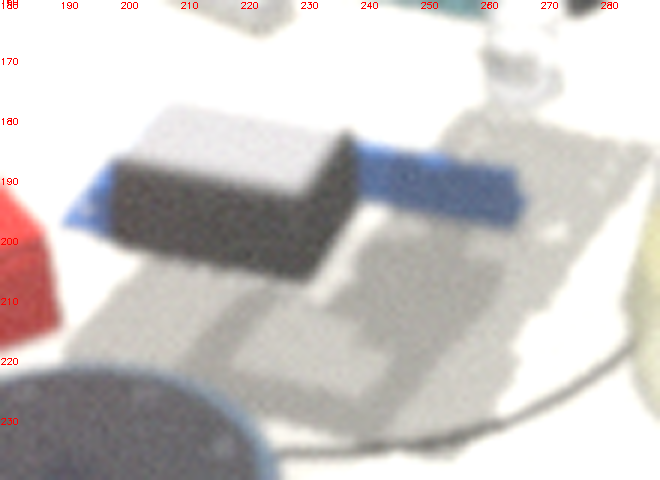

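View pics/side10c.png

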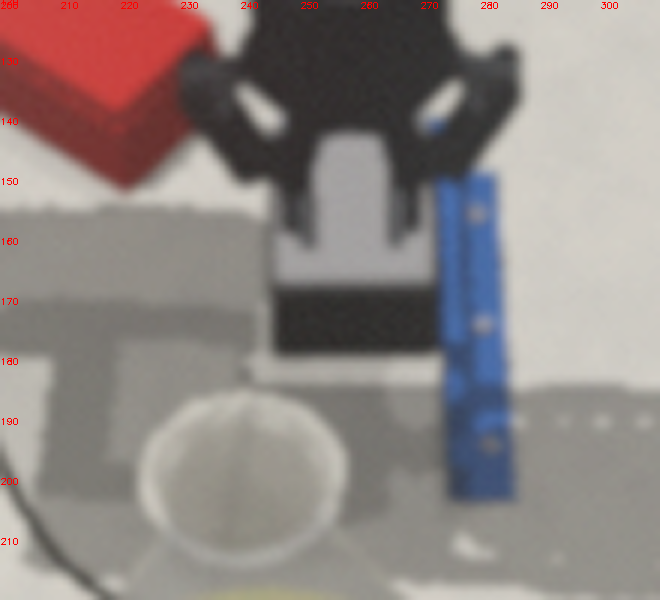

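Run:
```python
from h import *
w=dict(np.load('pics/w10.npz'));s=dict(np.load('pics/side10.npz'));c=dict(np.load('pics/scene10.npz'))
p=lambda *a:print(np.round(ray(*a)[:,:2],4).tolist())
p(w,[(218,95),(302,97)],.062); p(w,[(296,179),(303,15)],.036); p(w,[(302,95),(305,3)],.062)
p(s,[(246,178.5),(271.5,178.5)],0);p(s,[(247,168),(271,167.5)],.05)
p(c,[(197.5,200.5),(229,206.5),(238,193)],0)
img=w['color'][0:190,200:340];cv2.imwrite('pics/w10c.png',cv2.resize(cv2.convertScaleAbs(img,alpha=1.5),None,fx=3.1,fy=3.1,interpolation=2))
```

```text
[[0.5287, 0.2342], [0.6067, 0.244]]
[[0.6207, 0.1599], [0.5974, 0.3188]]
[[0.6064, 0.2458], [0.5944, 0.3204]]
[[0.5274, 0.2376], [0.6025, 0.2478]]
[[0.5311, 0.2401], [0.5994, 0.2511]]
[[0.5128, 0.3462], [0.5308, 0.2406], [0.6113, 0.2525]]
```

View pics/w10c.png

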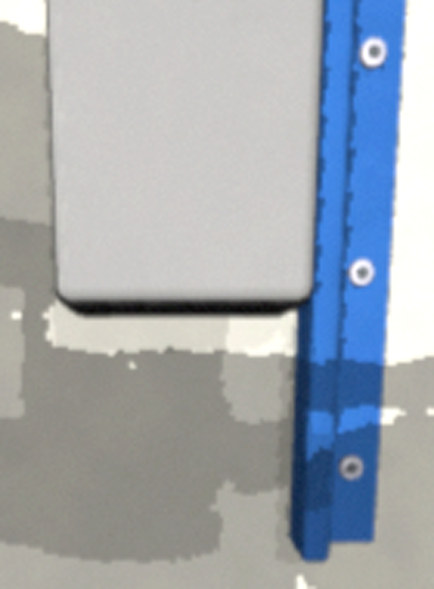

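Flush as far as the images show: box yaw ≈0.13–0.16, rail ≈0.146. To be sure, I make a gentle final press toward the long rail.

Request:
{"fn": "move_arm", "kwargs": {
  "steps": [-0.032, 0.047, 0, 0, 0, 0.242, -0.032, 0.047, 0, 0, 0, 0.242, -0.032, 0.047, 0, 0, 0, 0.242, -0.032, 0.047, 0, 0, 0, 0.242, -0.032, 0.047, 0, 0, 0, 0.242, -0.032, 0.047, 0, 0, 0, 0.242, -0.032, 0.047, 0, 0, 0, 0.242, -0.032, 0.047, 0, 0, 0, 0.242, -0.032, 0.047, 0, 0, 0, 0.242, -0.032, 0.047, 0, 0, 0, 0.242, 0, 0, 0, 0, 0, 0.242, 0, 0, 0, 0, 0, 0.242, 0, 0, 0, 0, 0, 0.242, 0, 0, 0, 0, 0, 0]
}}

```text
time_s: 10.33
tcp_pos: [0.4628, 0.2895, 0.1654]
tool_rot: [-0.103, 0.994, -0.02, -0.023]
contact_force: [1.0, -0.4, -1.3]
grip_width: 0.03
```

Run:
```python
from h import *
from scipy.spatial.transform import Rotation as R
snap('wrist','pics/w11.png'); o=robot.get_obs()
Rt=R.from_quat(o['tool_rot']).as_matrix();yaw=.147+np.pi/2
y=np.array([np.cos(yaw),np.sin(yaw),0]);z=np.array([0,0,-1]);x=np.cross(y,z)
print(R.from_matrix(np.c_[x,y,z]@Rt.T).as_rotvec()/.5,o['tcp_pos'])
```

```text
[ 0.08771724 -0.08911615 -0.10936304] [0.46252102 0.28931678 0.16516505]
```

View pics/w11.png

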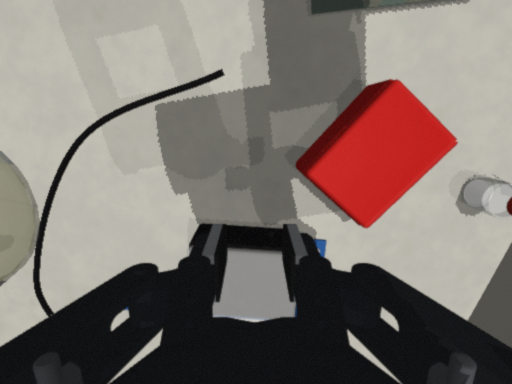

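Request:
{"fn": "move_arm", "kwargs": {
  "steps": [0.05, -0.03, 0, 0.044, -0.045, -0.055, 0.05, -0.03, 0, 0.044, -0.044, -0.054, 0, 0, 0, 0, 0, 0]
}}

```text
time_s: 10.63
tcp_pos: [0.4849, 0.2754, 0.1608]
tool_rot: [-0.069, 0.998, 0.0, -0.003]
contact_force: [0.8, -0.6, -0.2]
grip_width: 0.0298
```

Run:
```python
from h import *
from scipy.spatial.transform import Rotation as R
o=robot.get_obs()
Rt=R.from_quat(o['tool_rot']).as_matrix();yaw=.147+np.pi/2
y=np.array([np.cos(yaw),np.sin(yaw),0]);z=np.array([0,0,-1]);x=np.cross(y,z)
print(R.from_matrix(np.c_[x,y,z]@Rt.T).as_rotvec()/.5,o['tcp_pos'])
```

```text
[-0.00046534 -0.01385781  0.01637381] [0.48487849 0.27543697 0.1608353 ]
```

Request:
{"fn": "move_arm", "kwargs": {
  "steps": [0, 0, -0.14, 0, -0.014, 0.016, 0, 0, -0.14, 0, 0, 0, 0, 0, -0.14, 0, 0, 0, 0, 0, -0.1, 0, 0, 0, 0, 0, -0.04, 0, 0, 0, 0, 0, 0, 0, 0, 0]
}}

```text
time_s: 11.13
tcp_pos: [0.4834, 0.2769, 0.0146]
tool_rot: [-0.067, 0.998, 0.0, -0.001]
contact_force: [0.6, 0.2, -0.4]
grip_width: 0.0298
```

Request:
{"fn": "move_arm", "kwargs": {
  "steps": [0.024, 0.003, 0, 0, 0, 0, 0.024, 0.003, 0, 0, 0, 0, 0.016, 0.002, 0, 0, 0, 0, 0.012, 0.002, 0, 0, 0, 0, 0.012, 0.002, 0, 0, 0, 0]
}}

```text
time_s: 11.55
tcp_pos: [0.5059, 0.2811, 0.0178]
tool_rot: [-0.066, 0.998, 0.0, -0.002]
contact_force: [-8.0, 0.4, -0.9]
grip_width: 0.0302
```

Request:
{"fn": "move_arm", "kwargs": {
  "steps": [0.014, 0.002, 0, 0, 0, 0, 0.014, 0.002, 0, 0, 0, 0]
}}

```text
time_s: 11.72
tcp_pos: [0.5055, 0.2809, 0.0183]
tool_rot: [-0.066, 0.998, -0.001, -0.011]
contact_force: [-5.7, -0.1, -0.3]
grip_width: 0.0299
```

Request:
{"fn": "move_arm", "kwargs": {
  "steps": [-0.03, -0.005, 0, 0, 0, 0, -0.06, -0.01, 0, 0, 0, 0, -0.06, -0.01, 0.04, 0, 0, 0, 0, 0, 0.14, 0, 0, 0, 0, 0, 0.16, 0, 0, 0, 0, 0, 0.16, 0, 0, 0, -0.06, -0.12, 0.1, 0, 0, 0, -0.06, -0.14, 0.05, 0, 0, 0, -0.02, -0.14, 0, 0, 0, 0, 0, 0, 0, 0, 0, 0, 0, 0, 0, 0, 0, 0]
}}

```text
time_s: 12.63
tcp_pos: [0.4358, 0.1737, 0.1964]
tool_rot: [-0.067, 0.998, 0.0, 0.005]
contact_force: [0.7, -1.0, 0.2]
grip_width: 0.0301
```

```bash
python3 v.py 12
python3 - <<'E'
from h import *
w=snap('wrist','pics/w12.png')
E
```

```text
(no output)
```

View pics/side12c.png

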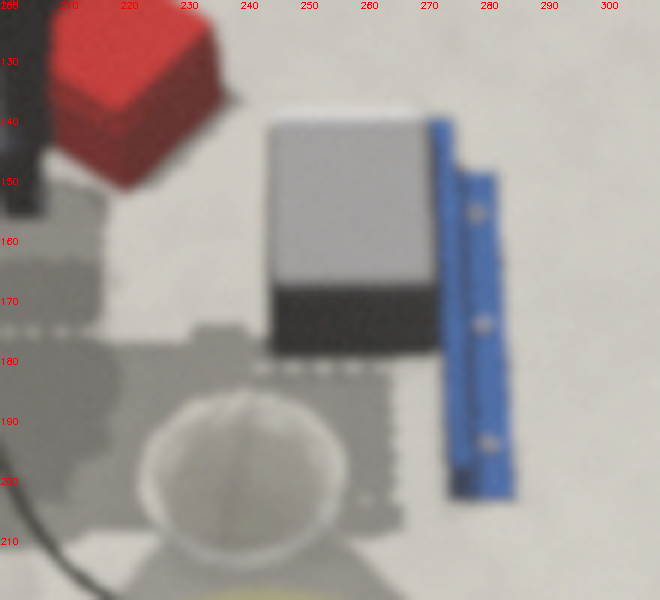

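View pics/scene12c.png

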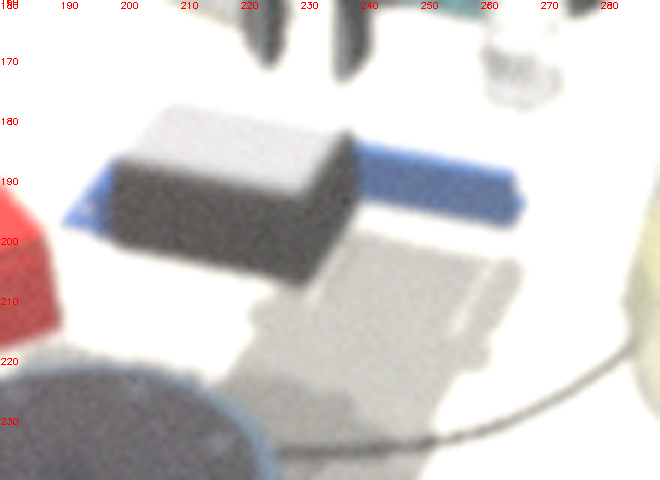

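View pics/w12.png

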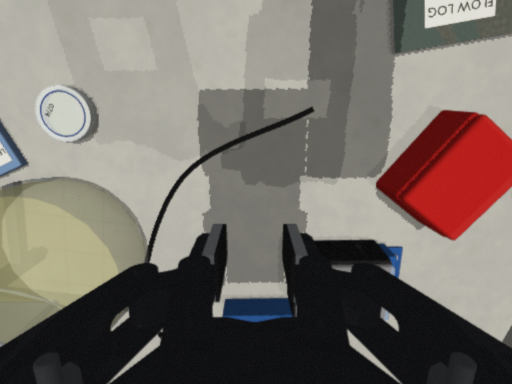

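Run:
```python
from h import *
a=cv2.imread('pics/side0.png');b=cv2.imread('pics/side12.png');d=cv2.absdiff(cv2.GaussianBlur(a,(5,5),0),cv2.GaussianBlur(b,(5,5),0)).max(2)
for n,(x,y) in dict(bluecap=(325,185),dish=(183,257),timer=(253,330),tissue=(191,295),redbottle=(228,100)).items(): print(n,d[y-14:y+14,x-14:x+14].max())
s=dict(np.load('pics/side12.npz'))
print(ray(s,[(245.5,178.5),(271.5,178.5)],0)[:,:2],ray(s,[(273.5,203)],0)[:,:2],robot.get_obs()['time_s'])
print(robot.sign_off())
```

```text
bluecap 6
dish 6
timer 7
tissue 6
redbottle 43
[[0.52594243 0.23743133]
 [0.60252542 0.24777473]] [[0.61827802 0.16351288]] 12.7833
the job is handed in; nothing more can be done
None
```

Run:
```python
import cv2,numpy as np
r=[cv2.resize(cv2.imread(f'pics/side{i}.png')[70:130,190:260],None,fx=5,fy=5) for i in (0,12)]
cv2.imwrite('pics/rb.png',np.hstack(r))
```

```text
(no output)
```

View pics/rb.png

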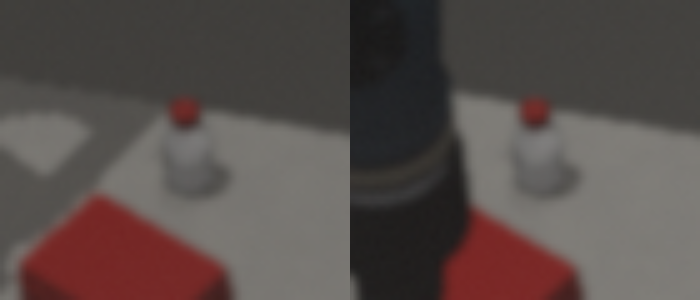

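I pushed the tip box with the partly open fingers along the fence's +x into the long rail, then along +y into the end stop. I then pressed it once more, gently, onto the long rail, drew the hand clear and handed the job in at about 12.8 s. `sign_off()` gives no verdict.

- **End stop:** the push stalled at about 26 N.
- **Long rail:** both presses stopped at the same fence-x to within 1 mm, at about 5–8 N.
- **Angle:** the box reads about 0.13–0.16 rad against about 0.146 rad for the rail. Both views show it flush.
- **Disagreement in the position check:** the box's near end measured about 4 mm (rail-end estimate) and 8 mm (corner estimate) closer to the stop than fully home allows. That would put it past the stop, so I put it down to error in my fence measurement and relied on the contact force.
- **Bystanders:** all five look unmoved in the side view. The red-cap bottle first showed up in the image comparison; a crop showed it in the same place, with only the arm and shadows changed.

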